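Register the oblong stamp in the corner of the register plate

TASK

Pick up the oblong leather stamp by its wooden grip, set it down flat on the open middle of the metal register plate, clear of both stops and with its long side parallel to the long fence, and press it down firmly. Keeping it flat on the plate, slide it squarely up against the long fence first, then along the fence until its end meets the short end stop, and let go of it there. Leave the round stamp where it stands.

Things in the scene. Friction and masses are not known exactly. Their poses are not given: they have to be found in the camera images.
- oblong_stamp_center (a point): Centre (half-way up) of the oblong stamp, loose, about 0.3 kg, upright on the bench: a steel slab 54 mm (x) by 90 mm (y), 20 mm high, with a flat wooden grip standing on the middle of its top, 14 mm (x) by 36 mm (y), from 13 mm below to 33 mm above this point. Whole height 66 mm, so this point is 33 mm above the underside. It may be turned end for end.
- oblong_stamp: The same oblong stamp; origin at the centre of its underside, same axes as its centre point.
- round_stamp_center (a point): Centre (33 mm above the underside) of the round stamp, which is not to be moved: a steel disc 60 mm across and 20 mm high with the same wooden grip, whole height 66 mm, standing on the bench.
- register_plate: Register plate, fixed to the bench: level aluminium plate 200 x 200 mm, top face 10 mm above the bench, with two steel bars on it. Origin at the centre of its underside; x points to the long fence, y to the end stop, z up; the -x and -y sides are open. With the stamp hard against both bars, its y along the plate's y, the stamp's centre is at x +53, y +35, z +43 mm in this frame.
- long_fence: Long fence, fixed on the plate: steel bar 18 mm (x) by 170 mm (y), 16 mm high, screw heads 3 mm above it. Origin at the centre of its underside, on the plate's top face, axes as the plate's; its working face looks to -x, 9 mm from the origin, at x +80 mm in the plate's frame.
- end_stop: Short end stop, fixed on the plate: steel bar 60 mm (x) by 18 mm (y), 16 mm high, screw heads 3 mm above it. Origin at the centre of its underside, on the plate's top face, axes as the plate's; its working face looks to -y, 9 mm from the origin, at y +80 mm in the plate's frame, and runs from x +10 to +70 mm there.
- lamp_teal: Desk lamp, fixed, not part of the job: its shade and arms hang over the left part of the bench, from 60 mm ahead of this origin (x) to 90 mm behind it, from 265 mm to its right (-y) to 245 mm to its left, 75 to 315 mm above it. Keep the whole arm clear of it: pass between it and the robot when coming from the left.
Things that resemble listed ones, but are neither listed nor needed, are in the scene too. What is shaped like the oblong_stamp but pink is not meant.

How it is judged (in metres and radians):
On the way, in this order (a step that is already met when the one before it is completed fails the run):
1. the oblong stamp lies flat on the plate, more than 15 mm clear of both stops and parallel to the long fence within 10 degrees, and is pressed onto the plate with more than 6 N (z of oblong_stamp_center in the frame of register_plate between 0.038 and 0.049 m and angle between oblong_stamp_center's own z axis and vertical below 0.1 rad and angle between the x axis of oblong_stamp_center and the x axis of register_plate, either way round below 0.175 rad and x of oblong_stamp_center in the frame of register_plate between -0.08 and 0.038 m and y of oblong_stamp_center in the frame of register_plate between -0.07 and 0.02 m and contact force between oblong_stamp and register_plate above 6 N), for 0.05 s.
2. still flat and square, its long side meets the long fence (more than 1 N, or a gap under 4 mm) while its end is still more than 10 mm from the end stop (z of oblong_stamp_center in the frame of register_plate between 0.038 and 0.049 m and angle between oblong_stamp_center's own z axis and vertical below 0.1 rad and angle between the x axis of oblong_stamp_center and the x axis of register_plate, either way round below 0.175 rad and x of oblong_stamp_center in the frame of register_plate between 0.043 and 0.06 m and y of oblong_stamp_center in the frame of register_plate below 0.025 m and (contact force between oblong_stamp and long_fence above 1 N or x of oblong_stamp_center in the frame of register_plate above 0.049 m)).
3. still flat, square and within 10 mm of the long fence, its end meets the end stop (more than 1 N, or a gap under 4 mm) (z of oblong_stamp_center in the frame of register_plate between 0.038 and 0.049 m and angle between oblong_stamp_center's own z axis and vertical below 0.1 rad and angle between the x axis of oblong_stamp_center and the x axis of register_plate, either way round below 0.175 rad and x of oblong_stamp_center in the frame of register_plate between 0.043 and 0.06 m and y of oblong_stamp_center in the frame of register_plate between 0.025 and 0.042 m and (contact force between oblong_stamp and end_stop above 1 N or y of oblong_stamp_center in the frame of register_plate above 0.031 m)).
At the end, for the whole second after the job is handed in: The oblong stamp lies at rest, upright and flat on the plate (height within 5 mm, tilt under 6 degrees), its long side within 10 mm of the long fence and parallel to it within 10 degrees, its end within 10 mm of the end stop; the round stamp is within 30 mm of where it stood (z of oblong_stamp_center in the frame of register_plate between 0.038 and 0.049 m and angle between oblong_stamp_center's own z axis and vertical below 0.1 rad and angle between the x axis of oblong_stamp_center and the x axis of register_plate, either way round below 0.175 rad and x of oblong_stamp_center in the frame of register_plate between 0.043 and 0.06 m and y of oblong_stamp_center in the frame of register_plate between 0.025 and 0.042 m and linear speed of oblong_stamp below 0.02 m/s and distance of round_stamp_center from where it was at the start of the episode below 0.03 m); the robot touches nothing.
It fails at once if the round stamp is moved more than 30 mm (distance of round_stamp_center from where it was at the start of the episode above 0.03 m).
It fails at once if the oblong stamp is lowered in beside a stop instead of slid up to it on the plate (its underside 6 to 14 mm above the plate, over the plate, within 10 mm of a stop) (z of oblong_stamp_center in the frame of register_plate between 0.049 and 0.057 m and x of oblong_stamp_center in the frame of register_plate between -0.09 and 0.08 m and y of oblong_stamp_center in the frame of register_plate between -0.09 and 0.08 m and (x of oblong_stamp_center in the frame of register_plate above 0.043 m or y of oblong_stamp_center in the frame of register_plate above 0.025 m)).
It also fails if it takes over 48 s, if anything falls off the work surface, if the arm or the gripper's body presses on something with over 40 N, if the wrist force passes 120 N, or if a joint passes its speed limit or range.

ROBOT

A 6-joint arm with a two-finger parallel gripper is mounted at the origin on a cart in front of the work surface, level with it; the furniture and walls round the work are solid. World frame = base frame: x ahead of the robot, y to its left, z up, the work surface at z = 0. Lengths are in m, angles in degrees, forces in N, time in s.
With the tool pointing down it reaches from about 0.3 to 0.75 m from the base axis. Payload 8.5 kg.
Tool frame: the origin (TCP) lies at the very end of the fingers, on their centre line; the grasp point (between the pads) lies env.grasp_offset behind it (env.grasp_offset is the distance from the TCP to the grasp point, in m); z points along the fingers, y is the direction in which the jaws open and shut (so a half turn about z gives the same grasp; the last joint's range is limited). The gripper opens to 88 mm and grips with 3 to 60 N. Pads are 18 mm wide; open, the fingers measure 123 mm over their backs; the gripper's body (75 mm by 187 mm) begins 45 mm behind the grasp point.
Start: joints at [-82.351, 21.807, 74.336, -0, 83.858, -12.336], TCP at [0.188, -0.517, 0.239] pointing down, gripper open.
Joint ranges: [-178.18, 178.18], [-50.72, 133.34], [12.68, 142.11], [-81.47, 261.47], [9.98, 163.14], [-165.26, 165.26]. Speed limits (degrees/s): [136.94, 136.94, 180, 180, 180, 180].

INTERFACE

Orientations are given as a 3x3 rotation matrix whose columns are the frame's x, y, z axes.
In Python, from rig import env gives the robot as it stands.
- The arm moves only by the tool drive_tool, never from a script. Its argument "targets" is a list of rows, each a list of 6 numbers: the shift along the tool's x, y, z in cm, then the turn, a rotation vector about the tool's x, y, z in rad. In form: [[dx, dy, dz, rx, ry, rz], ...]. A call has exactly 10 rows; each row shifts and turns the pose as measured when the row begins, along the tool's axes as they then stand; what a row does not reach is not made up. A row lasts 1/12 s, in which the tool goes at most 41.7 mm and 7.16 degrees, less where a joint would pass 70% of its speed; a pose out of reach is approached as far as the arm can. A call with a gripper value outside its range is refused whole. "gripper" is the closure, from -1 (fully open) to 1 (shut), set as the call begins (left out, the last holds). The fingers move at their own pace and stop on an object; "newtons" is the grip in N (left out, the last holds). Time passes only in rows, so rows that do not move let the fingers close, or fill a call up. It gives the time, the measured TCP pose, the force and the opening at its end, in the units of the state.
- env.read_state(): the state, without advancing time (a new reading comes with each control period).
- env.read_camera(name): name is "scene" or "side" or "wrist"; returns a dict with "image" (400x640x3 uint8, red, green, blue), "z_map" (400x640 float32, m along the optical axis (not along the pixel's ray), 0 where there is no reading), "fx", "fy", "cx", "cy" (pixels), "k1" (the pictures are not rectified: a ray, as slopes to the right and down, at radius r is drawn at 1 + k1 r^2 times it, then the intrinsics apply), "R" (3x3) and "t" (3): a world point X has camera coordinates R X + t; the wrist camera has in their place "T_tool_cam" (4x4, takes a point from camera to tool coordinates, whose origin is the TCP and whose axes are the flange's). Camera axes: x right, y down, z forward; pixel columns grow to the right and rows downward; lengths in m; the calibration is good to about 2 mm. A picture is of the moment at which its call begins: read the wrist's pose just before it.
- env.hand_in(): hands the job in, once; it reports no verdict.
The state is a dict: "t": time; "qpos": joint angles; "joint_vel": joint speeds; "effort": joint torques, N m; "position": TCP position; "ee_rot": TCP orientation; "force": force on the tool from outside, world axes, zero at the start; "ft_torque": the same for the moment, N m; "opening": finger opening in m.
Only numpy, scipy, OpenCV 4.12 (cv2) and the standard library are available. Lean on these libraries where they do the work, as an engineer would, in place of code of your own. Each camera call takes 0.05 s, during which the arm holds its last target.

## Working session

There is one attempt and no reset: what is moved stays moved. The work goes in short steps, Python scripts to look and compute and a tool call to move; the robot and the scene stay as the last step left them, time stands still between calls to the robot, and variables do not carry over. Pictures are saved under pics/ and viewed, and the job is handed in when it is done.

Besides the shell and the picture viewer there is one more tool, called after "Request:" in YAML: its name, and indented under it one key for each argument. drive_tool: Moves the arm, as the interface text tells. Its arguments: {"type":"object","properties":{"targets":{"type":"array","items":{"type":"array","items":{"type":"number"}}},"gripper":{"type":"number"},"newtons":{"type":"number"}},"required":["targets"]}

```bash
mkdir -p pics; ls; cat > h.py <<'E'
import numpy as np, cv2
from rig import env
def snap(name,fn):
    c=env.read_camera(name); cv2.imwrite('pics/'+fn,c['image'][:,:,::-1]); np.savez('pics/'+fn[:-4]+'.npz',**c); return c
E
python3 - <<'E'
from h import *
s=env.read_state(); print(s); print(env.grasp_offset)
for n in('scene','side','wrist'):
    c=snap(n,n+'0.png'); print(n,{k:v for k,v in c.items() if k not in('image','z_map')})
E
```

```text
pics
{'t': 0.0, 'qpos': array([-8.23526741e+01,  2.18421019e+01,  7.43841422e+01,  2.07159650e-04,
        8.38569213e+01, -1.23349276e+01]), 'joint_vel': array([-0.02816099,  0.04319524, -0.10199342, -0.08535267, -0.02731276,
        0.03342483]), 'effort': array([ 1.48045943e-03, -4.37924123e+01, -2.24556112e+01,  7.13723386e-02,
        3.51593038e-02, -1.30345388e-04]), 'position': array([ 0.18792049, -0.51661224,  0.23813094]), 'ee_rot': array([[ 9.39798674e-01,  3.41728571e-01, -1.89596848e-04],
       [ 3.41728480e-01, -9.39797625e-01,  1.43907800e-03],
       [ 3.13591402e-04, -1.41723424e-03, -9.99998947e-01]]), 'force': array([ 0.26292938,  0.33749332, -1.2310683 ]), 'ft_torque': array([0.01737112, 0.0013197 , 0.07236021]), 'opening': 0.08836488074997481}
0.0187
scene {'fx': 443.16909672626986, 'fy': 443.16909672626986, 'cx': 312.7851180118853, 'cy': 201.33882453767205, 'k1': -0.05076008853861394, 'R': array([[ 0.61371397, -0.78947042, -0.00957232],
       [-0.31911813, -0.23694813, -0.91761604],
       [ 0.72216258,  0.56620848, -0.3973527 ]]), 't': array([-0.27716198,  0.
[... 159 characters left out ...]
, 'R': array([[ 0.99844418,  0.05394932,  0.01409608],
       [ 0.04227396, -0.56752073, -0.82227315],
       [-0.03636126,  0.82158973, -0.56891842]]), 't': array([-0.50463757,  0.17192215,  1.39002315])}
wrist {'fx': 351.22399630229097, 'fy': 351.22399630229097, 'cx': 313.66398275043133, 'cy': 196.11992773956592, 'k1': 0.020706118026588196, 'T_tool_cam': array([[-5.86112238e-04, -9.50266959e-01, -3.11435968e-01,
         8.22645517e-02],
       [ 9.99999755e-01, -6.76294230e-04,  1.81571731e-04,
        -1.32767159e-03],
       [-3.83163965e-04, -3.11435786e-01,  9.50267123e-01,
        -1.47618653e-01],
       [ 0.00000000e+00,  0.00000000e+00,  0.00000000e+00,
         1.00000000e+00]])}
```

View pics/scene0.png

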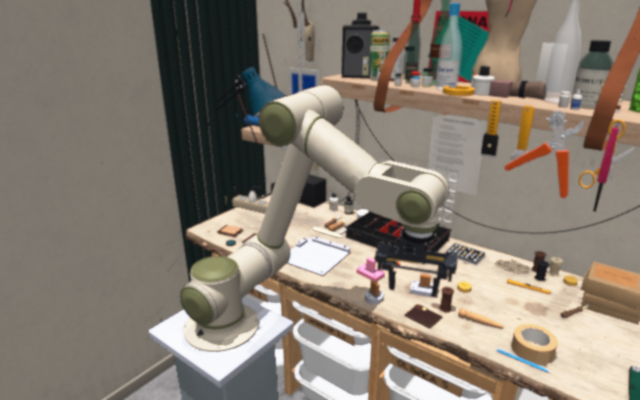

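View pics/side0.png

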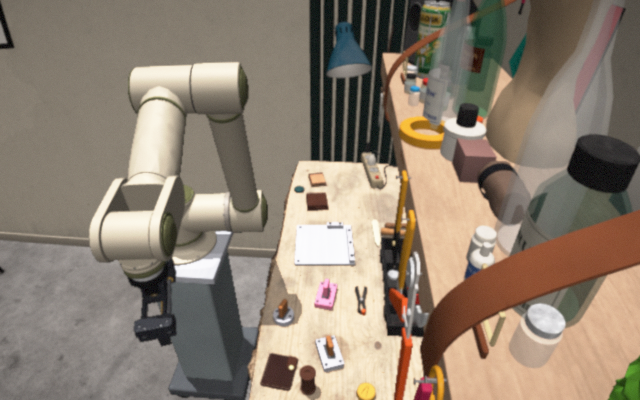

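View pics/wrist0.png

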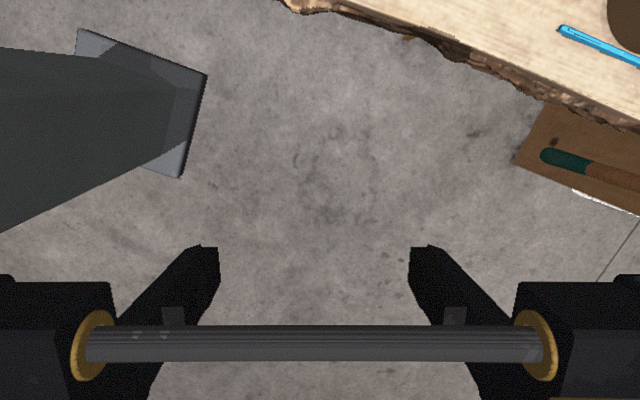

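The side view shows the plate at about (325,243), the oblong stamp at (329,350), the round stamp at (284,310) and the pink decoy at (326,293). I'll localise them by depth next.

```bash
cat >> h.py <<'E'
def cloud(c,box=None,T=None):
    h,w=c['z_map'].shape
    K=np.array([[c['fx'],0,c['cx']],[0,c['fy'],c['cy']],[0,0,1.]])
    u,v=np.meshgrid(np.arange(w),np.arange(h))
    p=np.stack([u,v],-1).reshape(-1,1,2).astype(float)
    n=cv2.undistortPoints(p,K,np.array([float(c['k1']),0,0,0,0])).reshape(h,w,2)
    z=c['z_map'].astype(float)
    P=np.dstack([n[...,0]*z,n[...,1]*z,z])
    if T is None: W=(P-np.array(c['t']))@np.array(c['R'])
    else: W=P@T[:3,:3].T+T[:3,3]
    W[z<=0]=np.nan
    return W
def wristT(s,c):
    T=np.eye(4);T[:3,:3]=s['ee_rot'];T[:3,3]=s['position'];return T@np.array(c['T_tool_cam'])
def topview(W,img,x0,x1,y0,y1,res,fn):
    # image: col = -y , row= -x
    H=int((x1-x0)/res);Wd=int((y1-y0)/res)
    o=np.zeros((H,Wd,3),np.uint8);zz=np.full((H,Wd),-9.)
    P=W.reshape(-1,3);C=img.reshape(-1,3)
    ok=np.isfinite(P[:,0])&(P[:,2]<.12)&(P[:,0]>x0)&(P[:,0]<x1)&(P[:,1]>y0)&(P[:,1]<y1)
    for p,c in zip(P[ok],C[ok]):
        r=int((x1-p[0])/res);q=int((y1-p[1])/res)
        if 0<=r<H and 0<=q<Wd and p[2]>zz[r,q]: zz[r,q]=p[2];o[r,q]=c[::-1]
    cv2.imwrite('pics/'+fn,cv2.resize(o,None,fx=2,fy=2,interpolation=0))
E
python3 - <<'E'
from h import *
c=dict(np.load('pics/side0.npz'))
W=cloud(c)
for n,(u,v) in dict(plate=(325,243),fence=(300,245),obl=(322,352),oblg=(329,340),rnd=(284,305),pink=(326,285),bench=(300,350),lamp=(347,60)).items(): print(n,W[v,u].round(4))
im=c['image'][150:400,240:440,::-1]
cv2.imwrite('pics/crop.png',cv2.resize(im,None,fx=2.4,fy=2.4,interpolation=cv2.INTER_CUBIC))
E
```

```text
plate [0.4993 0.022  0.0108]
fence [0.4133 0.0072 0.0093]
obl [ 0.5162 -0.4151  0.0206]
oblg [ 0.5333 -0.4077  0.0646]
rnd [ 0.4026 -0.299   0.0597]
pink [ 0.5154 -0.222   0.0656]
bench [ 4.564e-01 -3.995e-01  3.000e-04]
lamp [0.5492 0.2311 0.5862]
```

View pics/crop.png

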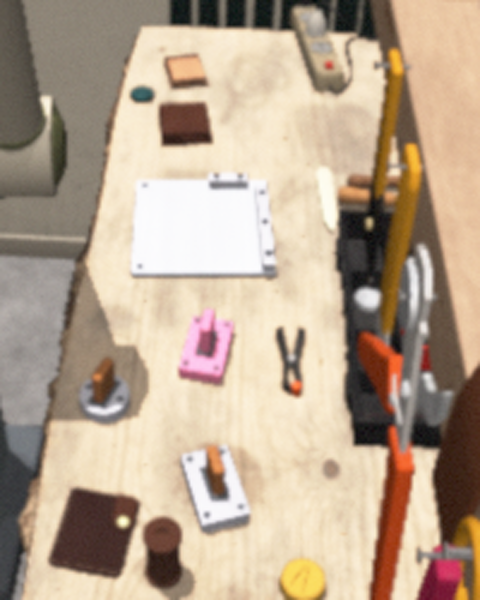

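```bash
python3 - <<'E'
from h import *
for nm in('side','scene'):
    c=dict(np.load(f'pics/{nm}0.npz')); W=cloud(c); img=c['image'].astype(int)
    P=W.reshape(-1,3); C=img.reshape(-1,3)
    ok=np.isfinite(P[:,0])
    # lamp: teal
    t=ok&(C[:,2]>C[:,0]+30)&(C[:,2]>70)&(C[:,0]<70)&(P[:,2]>.06)&(P[:,0]<1)&(P[:,1]>-.3)
    print(nm,'lamp',t.sum(),np.percentile(P[t],[1,50,99],axis=0).round(3) if t.sum() else '')
    def rect(lo,hi,zlo,zhi,lab):
        m=ok&(P[:,0]>lo[0])&(P[:,0]<hi[0])&(P[:,1]>lo[1])&(P[:,1]<hi[1])&(P[:,2]>zlo)&(P[:,2]<zhi)
        Q=P[m]
        if len(Q)<5: print(lab,len(Q));return
        r=cv2.minAreaRect(Q[:,:2].astype(np.float32)); print(lab,len(Q),np.round(r[0],4),np.round(r[1],4),round(r[2],2),Q[:,2].mean().round(4))
    rect((.38,-.13),(.66,.16),.007,.014,'plate')
    rect((.38,-.13),(.66,.16),.021,.035,'bars')
    rect((.56,-.13),(.66,.16),.021,.035,'fence')
    rect((.45,-.5),(.62,-.32),.016,.024,'slab')
    rect((.45,-.5),(.62,-.32),.058,.072,'griptop')
    rect((.45,-.5),(.62,-.32),.045,.072,'grip')
    rect((.33,-.37),(.46,-.24),.045,.072,'roundgrip')
    rect((.45,-.3),(.62,-.15),.045,.072,'pinkgrip')
    topview(W,c['image'],.3,.7,-.5,.2,.002,f'top_{nm}.png')
E
```

```text
side lamp 922 [[ 0.496 -0.257  0.56 ]
 [ 0.543  0.271  0.607]
 [ 0.684  0.347  0.675]]
plate 1826 [0.4944 0.0319] [0.1978 0.2227] 3.91 0.0101
bars 253 [0.5762 0.037 ] [0.0778 0.2156] 25.56 0.0262
fence 182 [0.586  0.0139] [0.0185 0.172 ] 4.16 0.0262
slab 496 [ 0.5516 -0.441 ] [0.0658 0.1669] 27.69 0.0199
griptop 134 [ 0.5119 -0.4534] [0.1257 0.0327] 60.16 0.0669
grip 157 [ 0.5119 -0.4534] [0.1257 0.0327] 60.16 0.0647
roundgrip 87 [ 0.3979 -0.2965] [0.0387 0.0135] 70.09 0.0604
pinkgrip 71 [ 0.5148 -0.2139] [0.0343 0.0135] 81.27 0.06
scene lamp 1127 [[ 0.483 -0.298  0.399]
 [ 0.534  0.306  0.591]
 [ 0.956  0.631  0.843]]
plate 1142 [0.4895 0.0237] [0.2003 0.2038] 3.04 0.0099
bars 172 [0.5667 0.0386] [0.0722 0.2074] 26.73 0.0253
fence 129 [0.5833 0.0158] [0.0293 0.167 ] 4.54 0.0253
slab 145 [ 0.5426 -0.4296] [0.1494 0.1368] 0.08 0.0209
griptop 61 [ 0.5093 -0.4514] [0.124  0.0338] 61.33 0.0643
grip 104 [ 0.5091 -0.4518] [0.125  0.0338] 61.33 0.0591
roundgrip 69 [ 0.3935 -0.2967] [0.0396 0.0169] 68.94 0.0581
pinkgrip 60 [ 0.5089 -0.2137] [0.0365 0.0164] 80.89 0.0586
```

View pics/top_side.png

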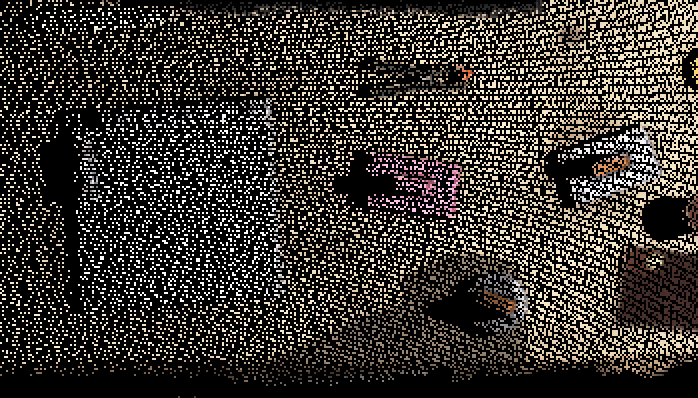

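```bash
python3 - <<'E'
from h import *
for nm in('side','scene'):
    c=dict(np.load(f'pics/{nm}0.npz')); W=cloud(c); img=c['image'].astype(int)
    if nm=='side': print(W[20:80:6,320:372:6].round(2).tolist()[::2])
    P=W
    m=np.isfinite(P[...,0])&(P[...,0]>.35)&(P[...,0]<.8)&(P[...,1]>.05)&(P[...,1]<.8)&(P[...,2]>.08)&(P[...,2]<.75)
    o=c['image'].copy(); o[m]=[255,0,0]; cv2.imwrite(f'pics/lamp_{nm}.png',o[:,:,::-1])
    l=m&(img[...,2]>img[...,0]+15)
    print(np.percentile(P[l],[0,5,50,95,100],axis=0).round(3))
E
```

```text
[[[0.43, 0.73, 0.61], [0.46, 0.64, 0.63], [0.48, 0.64, 0.63], [0.51, 0.64, 0.63], [0.53, 0.63, 0.63], [0.56, 0.78, 0.6], [0.58, 0.63, 0.63], [0.61, 0.78, 0.61], [0.63, 0.63, 0.63]], [[0.43, 0.72, 0.56], [0.46, 0.64, 0.58], [0.49, 0.64, 0.58], [0.52, 0.33, 0.65], [0.54, 0.32, 0.65], [0.56, 0.33, 0.65], [0.58, 0.64, 0.59], [0.61, 0.78, 0.56], [0.63, 0.64, 0.59]], [[0.43, 0.72, 0.51], [0.46, 0.63, 0.54], [0.49, 0.64, 0.53], [0.52, 0.3, 0.62], [0.54, 0.29, 0.62], [0.56, 0.29, 0.62], [0.58, 0.31, 0.62], [0.61, 0.79, 0.5], [0.63, 0.64, 0.54]], [[0.43, 0.72, 0.46], [0.46, 0.64, 0.48], [0.5, 0.28, 0.58], [0.52, 0.25, 0.59], [0.54, 0.25, 0.59], [0.56, 0.24, 0.6], [0.58, 0.25, 0.6], [0.6, 0.26, 0.59], [0.64, 0.63, 0.49]], [[0.43, 0.72, 0.41], [0.46, 0.64, 0.44], [0.5, 0.24, 0.56], [0.52, 0.34, 0.53], [0.54, 0.34, 0.53], [0.56, 0.35, 0.53], [0.58, 0.35, 0.53], [0.6, 0.33, 0.53], [0.62, 0.31, 0.54]]]
[[0.467 0.218 0.295]
 [0.498 0.231 0.555]
 [0.542 0.28  0.604]
 [0.6   0.631 0.665]
 [0.756 0.778 0.679]]
[[0.478 0.221 0.38 ]
 [0.487 0.239 0.408]
 [0.518 0.306 0.592]
 [0.768 0.635 0.661]
 [0.8   0.69  0.678]]
```

View pics/lamp_side.png

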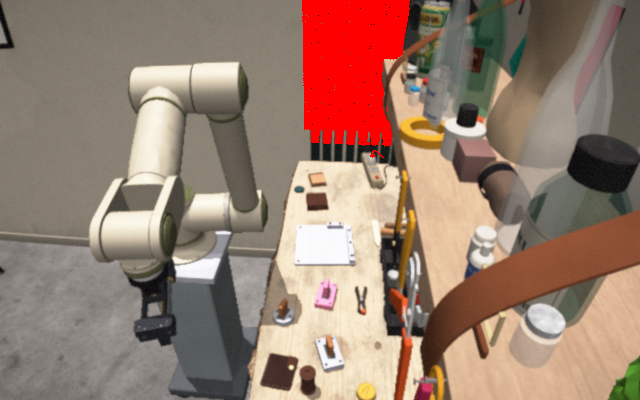

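View pics/lamp_scene.png

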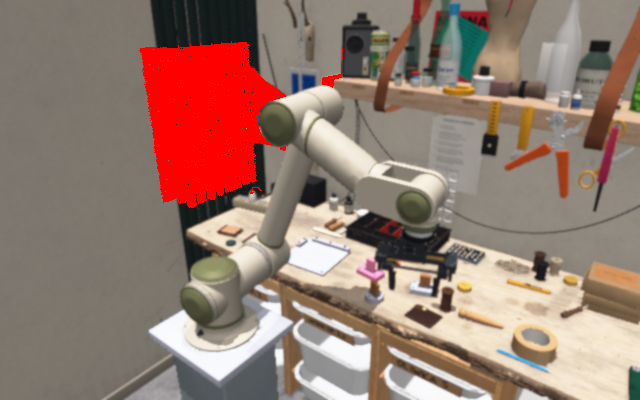

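Request:
drive_tool:
  targets:
    - [3.4,0,-0.2,0,0,0]
    - [3.4,0,-0.2,0,0,0]
    - [3.4,0,-0.2,0,0,0]
    - [3.4,0,-0.2,0,0,0]
    - [3.4,0,-0.2,0,0,0]
    - [3.4,0,-0.2,0,0,0]
    - [3.4,0,-0.2,0,0,0]
    - [3.4,0,-0.2,0,0,0]
    - [3.4,0,-0.2,0,0,0]
    - [3.4,0,-0.2,0,0,0]

```text
t: 0.98
position: [0.5158, -0.3981, 0.2556]
ee_rot: [[0.944, 0.331, -0.005], [0.331, -0.944, 0.007], [-0.002, -0.008, -1.0]]
force: [-0.7, -0.5, -0.6]
opening: 0.0881
```

Request:
drive_tool:
  targets:
    - [0,0,0,0,0,-0.12]
    - [0,0,0,0,0,-0.12]
    - [0,0,0,0,0,-0.12]
    - [0,0,0,0,0,-0.12]
    - [0,0,0,0,0,-0.12]
    - [0,0,0,0,0,-0.12]
    - [0,0,0,0,0,-0.12]
    - [0,0,0,0,0,-0.12]
    - [0,0,0,0,0,-0.12]
    - [0,0,0,0,0,-0.12]
  gripper: 0.1

```text
t: 1.82
position: [0.5233, -0.3921, 0.25]
ee_rot: [[-0.015, 1.0, -0.009], [1.0, 0.015, 0.014], [0.014, -0.009, -1.0]]
force: [0.1, -0.2, 0.3]
opening: 0.04
```

```bash
python3 - <<'E'
from h import *
s=env.read_state(); c=snap('wrist','w1.png'); T=wristT(s,c); W=cloud(c,T=T); np.save('pics/W1.npy',W)
print(s['position'],s['ee_rot'].round(4))
topview(W,c['image'],.35,.7,-.6,-.2,.001,'top_w1.png')
P=W.reshape(-1,3)
def rect(lo,hi,zlo,zhi,lab):
    m=(P[:,0]>lo[0])&(P[:,0]<hi[0])&(P[:,1]>lo[1])&(P[:,1]<hi[1])&(P[:,2]>zlo)&(P[:,2]<zhi);Q=P[m]
    r=cv2.minAreaRect(Q[:,:2].astype(np.float32)); print(lab,len(Q),np.round(r[0],4),np.round(r[1],4),round(r[2],2),Q[:,2].mean().round(4))
rect((.45,-.49),(.62,-.34),.012,.026,'slab')
rect((.5,-.45),(.58,-.36),.055,.072,'grip')
rect((.45,-.5),(.52,-.4),.03,.09,'spool')
E
```

```text
[ 0.52325289 -0.39209205  0.25003845] [[-0.0153  0.9998 -0.0093]
 [ 0.9998  0.0154  0.0138]
 [ 0.0139 -0.0091 -0.9999]]
slab 3309 [ 0.5117 -0.4265] [0.1087 0.1106] 18.82 0.0218
grip 510 [ 0.5344 -0.4078] [0.0141 0.0363] 18.5 0.0664
spool 661 [ 0.4901 -0.4915] [0.0166 0.0315] 88.21 0.0597
```

View pics/w1.png

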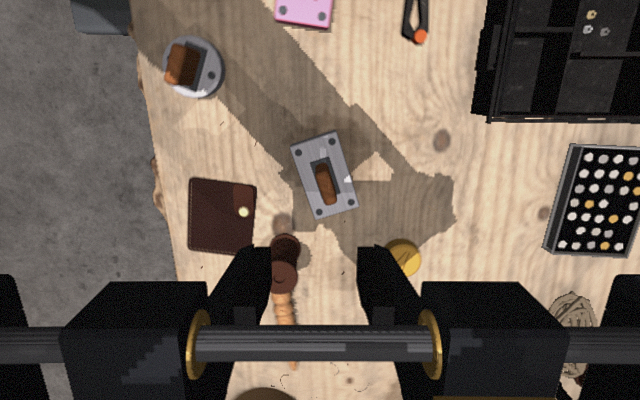

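View pics/top_w1.png

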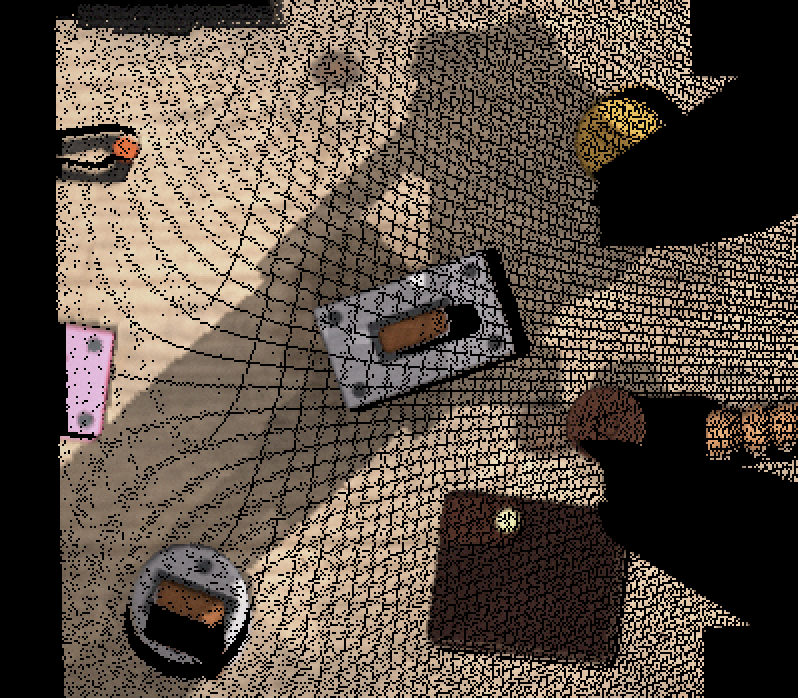

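```bash
cat >> h.py <<'E'
from scipy.spatial.transform import Rotation as Rn
def to(pos,yaw,n=1):
    s=env.read_state();R=np.array(s['ee_rot']);a=np.radians(yaw)
    y=np.array([np.cos(a),np.sin(a),0]);z=np.array([0,0,-1.]);x=np.cross(y,z)
    Rt=np.column_stack([x,y,z]); rv=Rn.from_matrix(R.T@Rt).as_rotvec()
    d=np.array(pos)-s['position']
    print('t',round(s['t'],2),'pos',s['position'].round(4),'yaw',np.degrees(np.arctan2(R[1,1],R[0,1])).round(2),'F',s['force'].round(1),'open',round(s['opening'],4))
    print('shift now-axes cm',(R.T@d*100).round(2),'target-axes cm',(Rt.T@d*100).round(2),'rot',rv.round(4))
E
python3 -c "
from h import *
to([.5344,-.4078,.12],18.5)"
```

```text
t 1.87 pos [ 0.5232 -0.3921  0.25  ] yaw 1.31 F [-0.   0.2  0.2] open 0.0397
shift now-axes cm [-1.78  1.2  12.96] target-axes cm [-1.85  0.57 13.  ] rot [-0.007  -0.0154 -0.3   ]
```

Request:
drive_tool:
  targets:
    - [0,0,0,-0.007,-0.015,-0.1]
    - [0,0,0,0,0,-0.1]
    - [0,0,0,0,0,-0.1]
    - [-0.4,0.1,1.5,0,0,0]
    - [-0.4,0.1,2.4,0,0,0]
    - [-0.4,0.1,2.4,0,0,0]
    - [-0.4,0.1,2.4,0,0,0]
    - [-0.3,0.1,2.4,0,0,0]
    - [0,0,1.5,0,0,0]
    - [0,0,0,0,0,0]

```text
t: 2.7
position: [0.5343, -0.4092, 0.118]
ee_rot: [[-0.304, 0.953, -0.001], [0.953, 0.304, -0.001], [-0.001, -0.001, -1.0]]
force: [-1.2, 0.2, -0.1]
opening: 0.0393
```

```bash
python3 - <<'E'
from h import *
s=env.read_state(); c=snap('wrist','w2.png'); T=wristT(s,c); W=cloud(c,T=T)
P=W.reshape(-1,3)
m=(P[:,0]>.49)&(P[:,0]<.58)&(P[:,1]>-.45)&(P[:,1]<-.36)&(P[:,2]>.052)&(P[:,2]<.072);Q=P[m]
if len(Q): print(cv2.minAreaRect(Q[:,:2].astype(np.float32)),Q[:,2].mean())
to([.5344,-.4078,.028],18.5)
E
```

```text
((0.5340489149093628, -0.4070972800254822), (0.013970938511192799, 0.0351833775639534), 18.743093490600586) 0.06618119855492553
t 2.75 pos [ 0.5346 -0.4095  0.1194] yaw 17.73 F [0.8 0.2 0. ] open 0.0396
shift now-axes cm [0.18 0.04 9.14] target-axes cm [0.16 0.04 9.14] rot [-0.0007  0.0021 -0.0135]
```

View pics/w2.png

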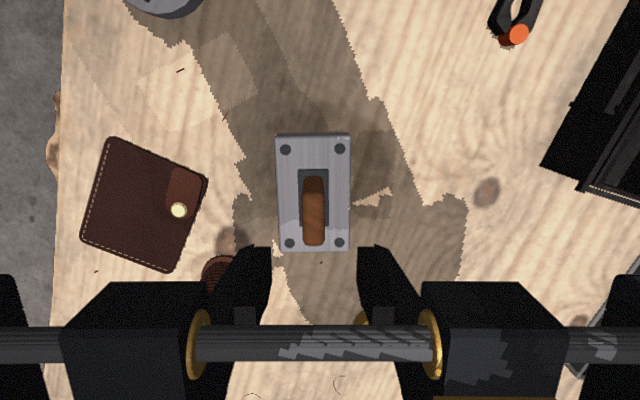

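Request:
drive_tool:
  targets:
    - [0.2,0,1.2,0,0,-0.013]
    - [0,0,1.2,0,0,0]
    - [0,0,1.2,0,0,0]
    - [0,0,1.2,0,0,0]
    - [0,0,1.2,0,0,0]
    - [0,0,1.2,0,0,0]
    - [0,0,1.0,0,0,0]
    - [0,0,0.5,0,0,0]
    - [0,0,0.4,0,0,0]
    - [0,0,0,0,0,0]

```text
t: 3.58
position: [0.5374, -0.4113, 0.0319]
ee_rot: [[-0.307, 0.952, 0.01], [0.952, 0.307, -0.013], [-0.015, 0.005, -1.0]]
force: [0.9, -0.6, 1.1]
opening: 0.0397
```

```bash
python3 - <<'E'
from h import *
to([.5341,-.4073,.028],18.6)
E
```

```text
t 3.58 pos [ 0.5374 -0.4113  0.0319] yaw 17.86 F [ 0.9 -0.6  1.1] open 0.0397
shift now-axes cm [ 0.48 -0.19  0.38] target-axes cm [ 0.48 -0.18  0.39] rot [ 0.0052  0.0153 -0.013 ]
```

Request:
drive_tool:
  targets:
    - [0.25,-0.1,0.2,0.005,0.015,-0.012]
    - [0.2,-0.1,0.2,0,0,0]
    - [0,0,0,0,0,0]
    - [0,0,0,0,0,0]
    - [0,0,0,0,0,0]
    - [0,0,0,0,0,0]
    - [0,0,0,0,0,0]
    - [0,0,0,0,0,0]
    - [0,0,0,0,0,0]
    - [0,0,0,0,0,0]

```text
t: 4.42
position: [0.5346, -0.4082, 0.0301]
ee_rot: [[-0.319, 0.948, 0.002], [0.948, 0.319, -0.002], [-0.003, 0.002, -1.0]]
force: [0.1, -0.0, -0.2]
opening: 0.04
```

```bash
python3 - <<'E'
from h import *
to([.5341,-.4073,.028],18.6)
E
```

```text
t 4.42 pos [ 0.5346 -0.4082  0.0301] yaw 18.6 F [ 0.1 -0.  -0.2] open 0.04
shift now-axes cm [ 0.1  -0.02  0.21] target-axes cm [ 0.1  -0.02  0.21] rot [ 0.0015  0.0027 -0.    ]
```

Request:
drive_tool:
  targets:
    - [0.1,0,0.2,0,0,0]
    - [0,0,0,0,0,0]
    - [0,0,0,0,0,0]
    - [0,0,0,0,0,0]
    - [0,0,0,0,0,0]
    - [0,0,0,0,0,0]
    - [0,0,0,0,0,0]
    - [0,0,0,0,0,0]
    - [0,0,0,0,0,0]
    - [0,0,0,0,0,0]
  gripper: 1
  newtons: 45

```text
t: 5.25
position: [0.5341, -0.4071, 0.0278]
ee_rot: [[-0.319, 0.948, 0.002], [0.948, 0.319, -0.002], [-0.002, 0.001, -1.0]]
force: [-0.3, 0.3, 0.2]
opening: 0.0138
```

Request:
drive_tool:
  targets:
    - [0,0,-0.3,0,0,0]
    - [0,0,-0.6,0,0,0]
    - [0,0,-1,0,0,0]
    - [0,0,-1,0,0,0]
    - [0,0,-1.2,0,0,0]
    - [0,0,-1.2,0,0,0]
    - [0,0,-1.2,0,0,0]
    - [0,0,-1.2,0,0,0]
    - [0,0,-1,0,0,0]
    - [0,0,-0.5,0,0,0]

```text
t: 6.08
position: [0.5334, -0.406, 0.1285]
ee_rot: [[-0.319, 0.948, 0.001], [0.948, 0.319, 0.0], [-0.0, 0.0, -1.0]]
force: [0.5, 0.3, -2.4]
opening: 0.0136
```

```bash
python3 - <<'E'
from h import *
c=snap('wrist','w3.png')
to([.45,-.08,.16],4)
E
```

```text
t 6.13 pos [ 0.5336 -0.4063  0.1292] yaw 18.6 F [ 0.3 -0.5 -1.6] open 0.014
shift now-axes cm [33.59  2.49 -3.13] target-axes cm [33.13 -6.07 -3.08] rot [0.0014 0.0014 0.2549]
```

View pics/w3.png

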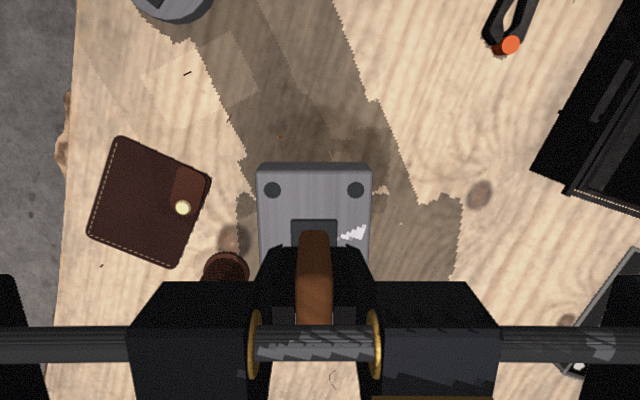

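Request:
drive_tool:
  targets:
    - [0,0,-1.2,0,0,0.05]
    - [0,0,-2,0,0,0.085]
    - [0,0,-2,0,0,0.085]
    - [1,-0.2,-1.2,0,0,0.035]
    - [2,-0.4,-0.4,0,0,0]
    - [2.8,-0.4,-0.2,0,0,0]
    - [2.8,-0.4,0,0,0,0]
    - [2.8,-0.4,0,0,0,0]
    - [2.8,-0.4,0,0,0,0]
    - [2.8,-0.4,0,0,0,0]

```text
t: 6.97
position: [0.4945, -0.2357, 0.1992]
ee_rot: [[-0.05, 0.999, -0.002], [0.999, 0.05, 0.002], [0.002, -0.002, -1.0]]
force: [0.6, 0.5, -3.4]
opening: 0.0135
```

Request:
drive_tool:
  targets:
    - [2.8,-0.3,0,0,0,0]
    - [2.8,-0.3,0,0,0,0]
    - [2.8,-0.3,0,0,0,0]
    - [2.8,-0.3,0,0,0,0]
    - [2.6,0,0,0,0,0]
    - [2,0,0,0,0,0]
    - [1.5,0,0,0,0,0]
    - [1,0,0,0,0,0]
    - [0.5,0,0,0,0,0]
    - [0,0,0,0,0,0]

```text
t: 7.8
position: [0.4671, -0.0338, 0.199]
ee_rot: [[-0.053, 0.999, -0.006], [0.999, 0.053, 0.005], [0.005, -0.006, -1.0]]
force: [-0.1, 0.0, -2.3]
opening: 0.0137
```

```bash
python3 - <<'E'
from h import *
s=env.read_state(); c=snap('wrist','w4.png'); T=wristT(s,c); W=cloud(c,T=T); np.save('pics/W4.npy',W)
to([.47,-.04,.2],4)
topview(W,c['image'],.35,.65,-.15,.2,.001,'top_w4.png')
P=W.reshape(-1,3)
def rect(lo,hi,zlo,zhi,lab):
    m=(P[:,0]>lo[0])&(P[:,0]<hi[0])&(P[:,1]>lo[1])&(P[:,1]<hi[1])&(P[:,2]>zlo)&(P[:,2]<zhi);Q=P[m]
    if len(Q)<5: print(lab,len(Q)); return
    r=cv2.minAreaRect(Q[:,:2].astype(np.float32)); print(lab,len(Q),np.round(r[0],4),np.round(r[1],4),round(r[2],2),Q[:,2].mean().round(4))
rect((.38,-.13),(.66,.16),.006,.014,'plate')
rect((.56,-.13),(.66,.085),.021,.034,'fence')
rect((.48,.085),(.57,.15),.021,.034,'stop')
E
```

```text
t 7.85 pos [ 0.4672 -0.0343  0.1991] yaw 3.04 F [-0.4  0.4 -2.6] open 0.0137
shift now-axes cm [-0.58  0.25 -0.1 ] target-axes cm [-0.59  0.24 -0.09] rot [-0.0055 -0.0049 -0.0168]
plate 35070 [0.496  0.0217] [0.2001 0.1907] 3.73 0.0117
fence 3783 [0.586  0.0092] [0.0192 0.1529] 3.83 0.0276
stop 700 [0.5291 0.1115] [0.0595 0.0066] 2.26 0.0271
```

View pics/w4.png

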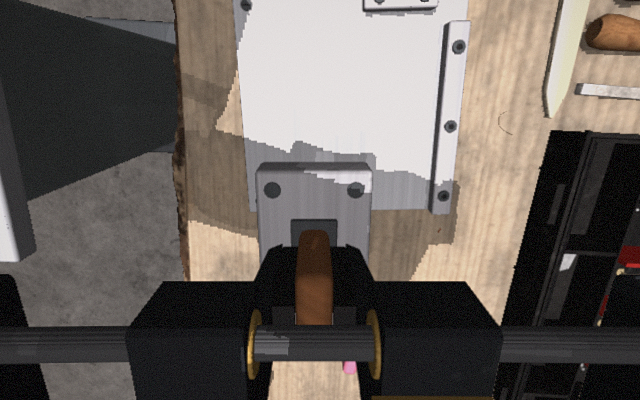

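View pics/top_w4.png

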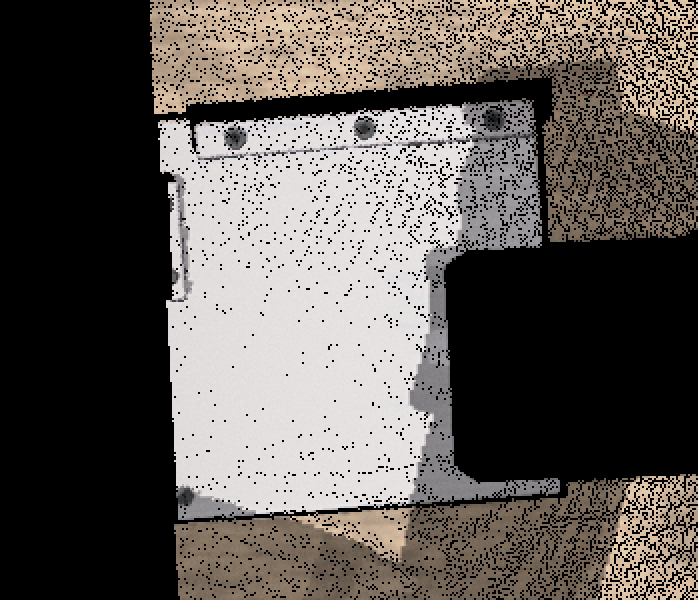

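```bash
python3 - <<'E'
from h import *
to([.507,.0067,.060],3.8)
E
```

```text
t 7.85 pos [ 0.4672 -0.0343  0.1991] yaw 3.04 F [-0.4  0.4 -2.6] open 0.0137
shift now-axes cm [ 3.82  4.27 13.9 ] target-axes cm [ 3.83  4.24 13.91] rot [-0.0055 -0.0049 -0.0133]
```

Request:
drive_tool:
  targets:
    - [0.5,0.5,0.8,-0.005,-0.005,-0.013]
    - [1,1.2,1.8,0,0,0]
    - [1,1.2,1.9,0,0,0]
    - [0.8,0.9,1.9,0,0,0]
    - [0.5,0.4,1.9,0,0,0]
    - [0,0,1.9,0,0,0]
    - [0,0,1.6,0,0,0]
    - [0,0,1.2,0,0,0]
    - [0,0,0.6,0,0,0]
    - [0,0,0,0,0,0]

```text
t: 8.68
position: [0.5134, -0.0027, 0.0568]
ee_rot: [[-0.056, 0.998, 0.005], [0.998, 0.056, -0.005], [-0.005, 0.005, -1.0]]
force: [-0.2, -0.0, -2.7]
opening: 0.0138
```

```bash
python3 - <<'E'
from h import *
s=env.read_state(); c=snap('wrist','w5.png'); c2=snap('side','s5.png')
to([.507,.0067,.040],3.8)
im=c2['image'][150:330,240:440,::-1]
cv2.imwrite('pics/s5c.png',cv2.resize(im,None,fx=3,fy=3,interpolation=cv2.INTER_CUBIC))
E
```

```text
t 8.78 pos [ 0.5139 -0.0027  0.0581] yaw 3.23 F [-0.4  0.6 -2.6] open 0.0134
shift now-axes cm [ 0.98 -0.65  1.8 ] target-axes cm [ 0.98 -0.63  1.81] rot [ 0.0069  0.0056 -0.01  ]
```

View pics/w5.png

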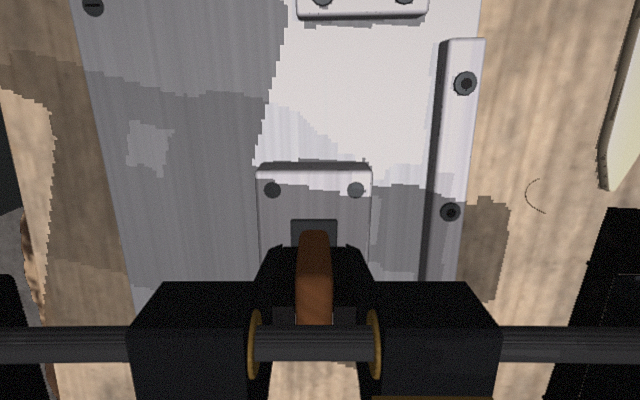

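View pics/s5c.png

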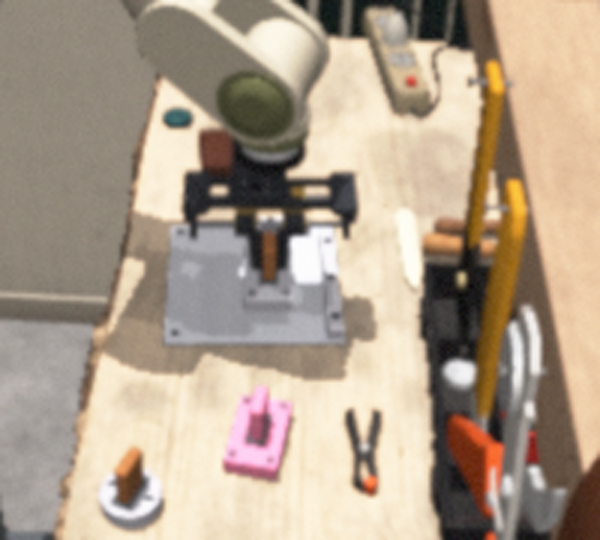

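Request:
drive_tool:
  targets:
    - [0.3,-0.4,0.4,0.007,0.006,-0.01]
    - [0.3,-0.2,0.5,0,0,0]
    - [0,0,0.4,0,0,0]
    - [0,0,0.3,0,0,0]
    - [0,0,0.1,0,0,0]
    - [0,0,0,0,0,0]
    - [0,0,0,0,0,0]
    - [0,0,0,0,0,0]
    - [0,0,0,0,0,0]
    - [0,0,0,0,0,0]

```text
t: 9.62
position: [0.5087, 0.0029, 0.0426]
ee_rot: [[-0.067, 0.998, 0.006], [0.998, 0.067, -0.001], [-0.001, 0.006, -1.0]]
force: [0.2, -0.4, -2.4]
opening: 0.0135
```

```bash
python3 - <<'E'
from h import *
to([.507,.0067,.038],3.8)
E
```

```text
t 9.62 pos [0.5087 0.0029 0.0426] yaw 3.86 F [ 0.2 -0.4 -2.4] open 0.0135
shift now-axes cm [ 0.4  -0.15  0.46] target-axes cm [ 0.39 -0.15  0.46] rot [0.0055 0.001  0.0011]
```

Request:
drive_tool:
  targets:
    - [0,0,0.2,0.005,0,0]
    - [0,0,0.2,0,0,0]
    - [0,0,0.15,0,0,0]
    - [0,0,0.15,0,0,0]
    - [0,0,0.15,0,0,0]
    - [0,0,0.15,0,0,0]
    - [0,0,0.15,0,0,0]
    - [0,0,0.15,0,0,0]
    - [0,0,0.15,0,0,0]
    - [0,0,0.15,0,0,0]

```text
t: 10.45
position: [0.5091, 0.0027, 0.0377]
ee_rot: [[-0.069, 0.998, 0.008], [0.998, 0.069, -0.004], [-0.005, 0.007, -1.0]]
force: [-5.6, 0.7, 17.9]
opening: 0.0138
```

```bash
python3 - <<'E'
from h import *
to([.507,.0067,.038],3.8)
E
```

```text
t 10.45 pos [0.5091 0.0027 0.0377] yaw 3.95 F [-5.6  0.7 17.9] open 0.0138
shift now-axes cm [ 0.41 -0.18 -0.03] target-axes cm [ 0.41 -0.18 -0.03] rot [0.0074 0.0048 0.0025]
```

Request:
drive_tool:
  targets:
    - [0,0.3,0,0.007,0.005,0]
    - [0,0.4,0.03,0,0,0]
    - [0,0.4,0.03,0,0,0]
    - [0,0.4,0.03,0,0,0]
    - [0,0.4,0.03,0,0,0]
    - [0,0.4,0.03,0,0,0]
    - [0,0.4,0.03,0,0,0]
    - [0,0.4,0.03,0,0,0]
    - [0,0.2,0.03,0,0,0]
    - [0,0,0,0,0,0]

```text
t: 11.28
position: [0.5352, 0.0052, 0.0384]
ee_rot: [[-0.072, 0.997, -0.023], [0.997, 0.072, -0.002], [0.0, -0.023, -1.0]]
force: [-0.5, -0.7, -1.8]
opening: 0.0135
```

```bash
cat >> h.py <<'E'
def pl(yaw=3.8):
    s=env.read_state();a=np.radians(yaw);d=s['position'][:2]-np.array([.4957,.026])
    print('plate xy',(d@[np.cos(a),np.sin(a)]).round(4),(d@[-np.sin(a),np.cos(a)]).round(4),'torque',s['ft_torque'].round(2))
E
python3 - <<'E'
from h import *
to([.507,.0067,.038],3.8);pl()
E
```

```text
t 11.28 pos [0.5352 0.0052 0.0384] yaw 4.1 F [-0.5 -0.7 -1.8] open 0.0135
shift now-axes cm [ 0.35 -2.8   0.11] target-axes cm [ 0.34 -2.81  0.04] rot [-0.0234 -0.0001  0.0053]
plate xy 0.0381 -0.0234 torque [-0.18 -0.09 -0.03]
```

Request:
drive_tool:
  targets:
    - [0,0,0.05,-0.012,0,0]
    - [0,0,0.05,-0.01,0,0]
    - [0,0.25,0.06,-0.002,0,0]
    - [0,0.25,0.06,-0.002,0,0]
    - [0,0.25,0.06,-0.002,0,0]
    - [0,0.25,0.06,-0.002,0,0]
    - [0,0.2,0.06,-0.002,0,0]
    - [0,0.2,0.06,-0.002,0,0]
    - [0,0.2,0.06,-0.002,0,0]
    - [0,0.15,0.06,0,0,0]

```text
t: 12.12
position: [0.5396, 0.0058, 0.0381]
ee_rot: [[-0.076, 0.997, -0.016], [0.997, 0.076, -0.002], [-0.001, -0.016, -1.0]]
force: [-11.8, -2.3, 15.7]
opening: 0.0135
```

```bash
python3 - <<'E'
from h import *
to([.507,.0067,.038],3.8);pl()
E
```

```text
t 12.12 pos [0.5396 0.0058 0.0381] yaw 4.35 F [-11.8  -2.3  15.7] open 0.0135
shift now-axes cm [ 0.34 -3.24  0.06] target-axes cm [ 0.31 -3.24  0.01] rot [-0.0158  0.0011  0.0095]
plate xy 0.0424 -0.0231 torque [-0.38  1.8  -0.01]
```

Request:
drive_tool:
  targets:
    - [0,0.1,-0.03,-0.008,0,0.005]
    - [0,0.3,0,-0.004,0,0.004]
    - [0,0.3,0.01,-0.003,0,0]
    - [0,0.3,0.02,-0.003,0,0]
    - [0,0.3,0.02,-0.003,0,0]
    - [0,0.3,0.02,-0.003,0,0]
    - [0,0.2,0.02,-0.003,0,0]
    - [0,0.2,0.02,0,0,0]
    - [0,0.2,0.02,0,0,0]
    - [0,0.2,0.02,0,0,0]

```text
t: 12.95
position: [0.55, 0.0065, 0.0383]
ee_rot: [[-0.072, 0.997, -0.026], [0.997, 0.072, -0.003], [-0.001, -0.026, -1.0]]
force: [-14.6, -3.2, 14.2]
opening: 0.0137
```

```bash
python3 - <<'E'
from h import *
c=snap('wrist','w6.png')
to([.507,.0067,.038],3.8);pl()
E
```

```text
t 13.0 pos [0.55   0.0065 0.0383] yaw 4.11 F [-15.5  -4.1  14.6] open 0.0136
shift now-axes cm [ 0.32 -4.28  0.15] target-axes cm [ 0.3  -4.29  0.03] rot [-0.0265  0.0014  0.0055]
plate xy 0.0529 -0.023 torque [-0.54  2.18  0.06]
```

View pics/w6.png

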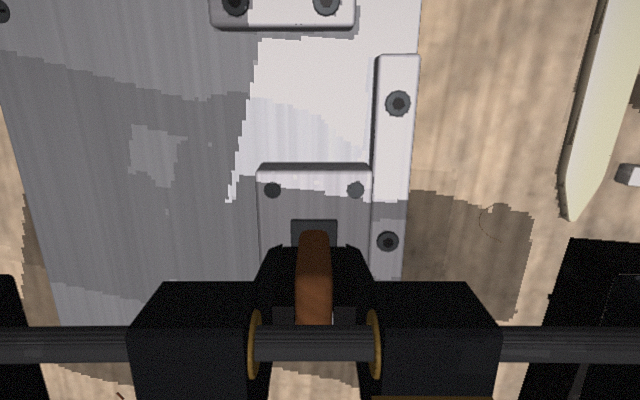

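Request:
drive_tool:
  targets:
    - [0.1,0,-0.03,-0.01,0,0]
    - [0.3,0.02,-0.02,-0.008,0,0]
    - [0.5,0.02,0,-0.002,0,0]
    - [0.5,0.02,0.02,-0.002,0,0]
    - [0.5,0.02,0.02,0,0,0]
    - [0.5,0.02,0.02,0,0,0]
    - [0.5,0.02,0.02,0,0,0]
    - [0.5,0.02,0.02,0,0,0]
    - [0.5,0.02,0.02,0,0,0]
    - [0.4,0.02,0.02,0,0,0]

```text
t: 13.83
position: [0.5473, 0.0417, 0.0387]
ee_rot: [[-0.074, 0.997, -0.01], [0.997, 0.074, -0.022], [-0.021, -0.012, -1.0]]
force: [-6.5, -10.7, 6.8]
opening: 0.0135
```

```bash
python3 - <<'E'
from h import *
to([.507,.0067,.038],3.8);pl()
E
```

```text
t 13.83 pos [0.5473 0.0417 0.0387] yaw 4.22 F [ -6.5 -10.7   6.8] open 0.0135
shift now-axes cm [-3.19 -4.27  0.18] target-axes cm [-3.22 -4.25  0.07] rot [-0.0119  0.0215  0.0075]
plate xy 0.0525 0.0122 torque [-1.68  0.94 -0.06]
```

Request:
drive_tool:
  targets:
    - [0.2,0.02,0,-0.006,0.01,0.004]
    - [0.4,0.02,0,-0.003,0.007,0]
    - [0.4,0.02,0.01,0,0.002,0]
    - [0.4,0.02,0.01,0,0.002,0]
    - [0.4,0.02,0.01,0,0.002,0]
    - [0.4,0.02,0.01,0,0.002,0]
    - [0.35,0.02,0.01,0,0.002,0]
    - [0.3,0.02,0.01,0,0.002,0]
    - [0.2,0.02,0.01,0,0,0]
    - [0.2,0,0.01,0,0,0]

```text
t: 14.67
position: [0.5455, 0.0656, 0.0383]
ee_rot: [[-0.075, 0.997, -0.011], [0.997, 0.075, -0.017], [-0.016, -0.012, -1.0]]
force: [-4.7, -16.3, 2.8]
opening: 0.0138
```

```bash
python3 - <<'E'
from h import *
to([.507,.0067,.038],3.8);pl()
E
```

```text
t 14.67 pos [0.5455 0.0656 0.0383] yaw 4.28 F [ -4.7 -16.3   2.8] open 0.0138
shift now-axes cm [-5.58 -4.28  0.17] target-axes cm [-5.62 -4.23  0.03] rot [-0.0117  0.0163  0.0085]
plate xy 0.0523 0.0362 torque [-2.41  0.63 -0.03]
```

Request:
drive_tool:
  targets:
    - [0.05,0.02,0.03,-0.006,0.008,0]
    - [0.05,0.02,0.05,-0.006,0.008,0]
    - [0.03,0.02,0.05,0,0,0]
    - [0,0,0.03,0,0,0]
    - [0,0,0,0,0,0]
    - [0,0,0,0,0,0]
    - [0,0,0,0,0,0]
    - [0,0,0,0,0,0]
    - [0,0,0,0,0,0]
    - [0,0,0,0,0,0]

```text
t: 15.5
position: [0.5454, 0.0654, 0.0379]
ee_rot: [[-0.075, 0.997, -0.003], [0.997, 0.075, -0.008], [-0.008, -0.004, -1.0]]
force: [-4.2, -5.1, 2.3]
opening: 0.0133
```

```bash
python3 - <<'E'
from h import *
to([.507,.0067,.038],3.8);pl()
c=snap('wrist','w7.png')
E
```

```text
t 15.5 pos [0.5454 0.0654 0.0379] yaw 4.3 F [-4.2 -5.1  2.3] open 0.0133
shift now-axes cm [-5.57 -4.27  0.05] target-axes cm [-5.6  -4.22 -0.01] rot [-0.0037  0.0076  0.0087]
plate xy 0.0522 0.036 torque [-0.67  0.55 -0.04]
```

View pics/w7.png

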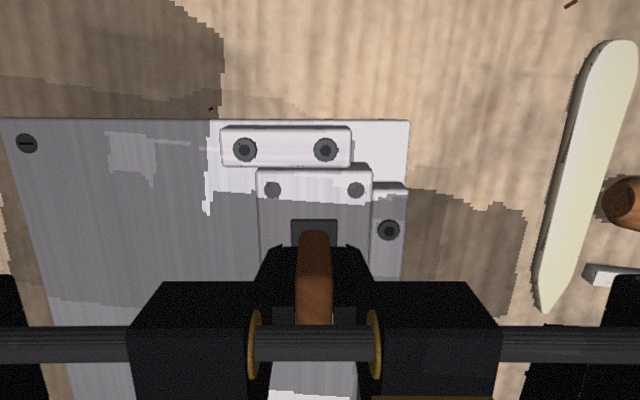

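Request:
drive_tool:
  targets:
    - [0,0,0,0,0,0]
    - [0,0,0,0,0,0]
    - [0,0,0,0,0,0]
    - [0,0,0,0,0,0]
    - [0,0,0,0,0,0]
    - [0,0,0,0,0,0]
    - [0,0,0,0,0,0]
    - [0,0,0,0,0,0]
    - [0,0,0,0,0,0]
    - [0,0,0,0,0,0]
  gripper: 0.1

```text
t: 16.38
position: [0.5484, 0.0677, 0.0382]
ee_rot: [[-0.076, 0.997, 0.004], [0.997, 0.076, -0.006], [-0.007, 0.003, -1.0]]
force: [0.8, 0.1, -0.0]
opening: 0.0399
```

Request:
drive_tool:
  targets:
    - [0,0,-0.3,0,0,0]
    - [0,0,-0.8,0,0,0]
    - [0,0,-1.2,0,0,0]
    - [0,0,-1.5,0,0,0]
    - [0,0,-1.5,0,0,0]
    - [0,0,-1.5,0,0,0]
    - [0,0,-1.5,0,0,0]
    - [0,0,-1.5,0,0,0]
    - [0,0,-0.8,0,0,0]
    - [0,0,0,0,0,0]

```text
t: 17.22
position: [0.5476, 0.0683, 0.154]
ee_rot: [[-0.075, 0.997, 0.005], [0.997, 0.075, -0.006], [-0.007, 0.005, -1.0]]
force: [1.0, 0.4, 0.2]
opening: 0.0397
```

```bash
python3 - <<'E'
from h import *
s=env.read_state(); c=snap('wrist','w8.png'); W=cloud(c,T=wristT(s,c)); P=W.reshape(-1,3)
to([.507,.0067,.038],3.8)
m=(P[:,0]>.5)&(P[:,0]<.6)&(P[:,1]>.01)&(P[:,1]<.12)
for lo,hi in((.068,.082),(.0,.0)):
    Q=P[m&(P[:,2]>lo)&(P[:,2]<hi)]
    if len(Q)>5:
        r=cv2.minAreaRect(Q[:,:2].astype(np.float32));print(r,Q[:,2].mean())
        a=np.radians(3.8);d=np.array(r[0])-[.4957,.026];print(d@[np.cos(a),np.sin(a)],d@[-np.sin(a),np.cos(a)])
c2=snap('side','s8.png')
im=c2['image'][150:330,240:440,::-1]
cv2.imwrite('pics/s8c.png',cv2.resize(im,None,fx=3,fy=3,interpolation=cv2.INTER_CUBIC))
E
```

```text
t 17.27 pos [0.5474 0.0683 0.1532] yaw 4.32 F [ 0.4 -0.9  0.3] open 0.0398
shift now-axes cm [-5.76 -4.54 11.54] target-axes cm [-5.88 -4.44 11.52] rot [0.004  0.0066 0.009 ]
((0.5457659363746643, 0.0656396746635437), (0.01374098751693964, 0.03489559143781662), 4.417840003967285) 0.07665922248391038
0.05258294067659653 0.036234460701175836
```

View pics/w8.png

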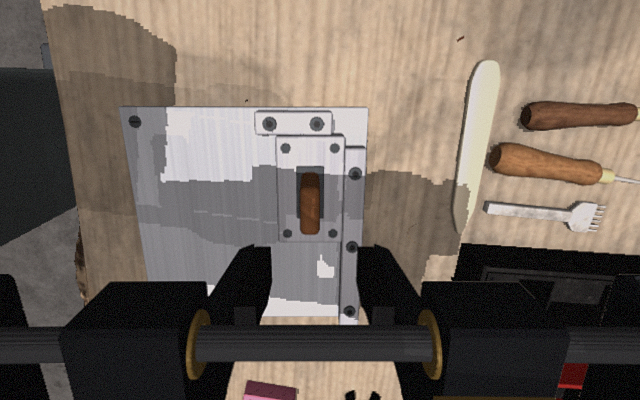

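View pics/s8c.png

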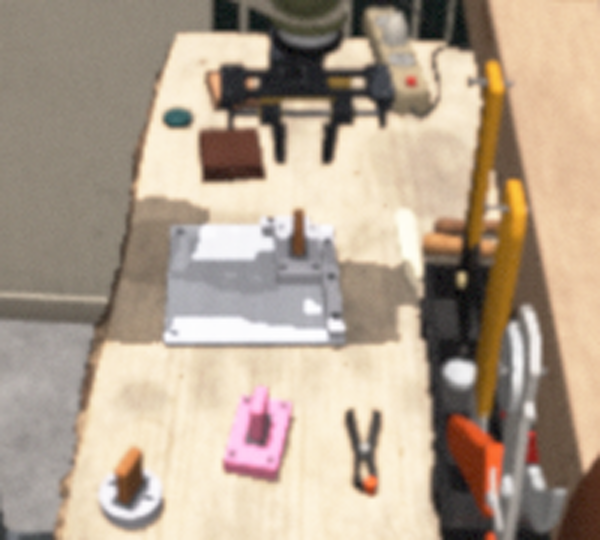

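The stamp sits in the corner against both bars: fence edge at image x≈343, end stop at y≈136. The gripper is clear and the round stamp is undisturbed, so I'm handing in.

```bash
python3 -c "
from rig import env
print(env.hand_in())"
```

```text
the job is handed in; nothing more can be done
None
```

I placed the oblong stamp in the corner of the register plate, against both the long fence and the end stop, then released it and handed the job in at about 17 s. No verdict was reported.

- **Press:** I set it down flat on the open middle of the plate, at about x +12, y −24 mm in the plate's frame, and pressed with roughly 18–20 N.
- **Fence:** I slid it to the fence, reaching x ≈ +53 mm with y still at −23 mm and about 15 N on contact.
- **End stop:** I then slid it along the fence until it met the stop, with about 16 N on contact.
- **Final position:** The wrist camera put the stamp at x +52.6, y +36.2 mm, against the nominal +53, +35. It was about 0.6° off parallel to the fence, its grip top was at the expected height, and the gripper was clear of everything.
- **Round stamp:** It looks untouched in the last side view. I did not re-measure its position.
- **Disagreements:** While sliding, the tool tilted up to about 1.5°, well under the limit, and I corrected it each time. The 1 mm difference in y is within the 2 mm camera calibration.

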